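# Power up the engraving bench in order

## Robot

A 7-joint arm with a two-finger parallel gripper is mounted at the origin on the work surface. World frame = base frame: x ahead of the robot, y to its left, z up, the work surface at z = 0. Lengths are in m, angles in rad, forces in N, time in s.
With the tool pointing down it reaches from about 0.4 to 0.85 m from the base axis. Payload 10.4 kg.
Tool frame: the origin (TCP) lies at the centre of the arm's flange, where the gripper is bolted on; the fingertips stand 182 mm ahead of it and the grasp point (between the pads) lies 164 mm ahead of it; z points along the fingers, y is the line along which they close (so a half turn about z gives the same grasp; the last joint's range is limited). The gripper opens to 87 mm and grips with 3 to 60 N. Pads are 19 mm wide; open, the fingers measure 117 mm over their backs; the gripper's body (75 mm by 190 mm) begins 51 mm behind the grasp point.
Start: joints at [-1.179, 0.332, -0.065, 1.46, 0.022, 1.35, -0.088], TCP at [0.252, 0.572, 0.405] pointing down, gripper open.
Joint ranges: [-2.6, 2.6], [-0.5, 2.12], [-1.47, 1.34], [0.16, 2.42], [-1.27, 4.41], [0.06, 2.06], [-2.6, 2.6]. Speed limits (rad/s): [2.22, 2.22, 2.79, 2.79, 3.14, 3.14, 3.14].

## Interface

Orientations are given as a unit quaternion [x, y, z, w].
In Python, from bench import bot, gripper_to, solver, sense, optics gives the robot as it stands. The module is installed in compiled form; this text tells all that it offers. Calls block until the motion is done:
- bot.move_ptp(position, orientation): joint-space move of the TCP to a pose.
- bot.servo_line(position, velocity=0.15, rotation=None, f_stop=None): straight line of the TCP; rotation=None keeps the orientation; velocity is the mean speed in m/s. With f_stop (N) it stops when the force on the tool has changed by that much, and returns True; else False.
- bot.movej(angles): joint-space move.
- gripper_to(opening, f_grip=None): finger opening in m; f_grip is the grip in N (None keeps the last); returns when the fingers have stopped.
- bot.hold(seconds).
- solver.ik(position, orientation): joint angles nearest the present ones, or None.
- sense(): the state.
- optics.grab_frame(name): name is "side" or "top" or "wrist"; returns a dict with "image" (384x512x3 uint8, red, green, blue), "intrinsics" (3x3 intrinsics, pixels), "rvec" (rotation vector, rad) and "tvec" (3), from world to camera coordinates, as OpenCV has them; the wrist camera has in their place "tool_from_camera" (4x4, takes a point from camera to tool coordinates, whose origin is the TCP and whose axes are the flange's). Camera axes: x right, y down, z forward; pixel columns grow to the right and rows downward; lengths in m; the calibration is good to about 2 mm. A picture is of the moment at which its call begins: read the wrist's pose just before it. There is no depth.
A pose or a line that the arm cannot do raises bot.PlanningError and nothing moves.
- bot.close_job(): hands the job in; it is judged then, once.
The state is a dict: "clock": time; "q": joint angles; "qvel": joint speeds; "effort": joint torques, N m; "eef_pos": TCP position; "tcp_rot": TCP orientation; "ft_force": force on the tool from outside, world axes, zero at the start; "ft_torque": the same for the moment, N m; "opening": finger opening in m; "gripper_force": force on a finger pad.
Only numpy, scipy, OpenCV 4.12 (cv2) and the standard library are available. Lean on these libraries where they do the work, as an engineer would, in place of code of your own. Each camera call takes 0.05 s, during which the arm holds its last target. There are 200 camera calls.

## Task

Switch on the engraving bench with light fingertip presses, in this order: press the round key on the air unit fully down, then press down the raised end of the rocker on the control box until it is tipped fully over, then press the long bar key on the round-based bench light fully down. The switches stay where you leave them. Press gently, do not grasp, lift or shove the units, and leave the burr stand, ring clamp, loupe and jar alone.

Things in the scene. Friction and masses are not known exactly. Their poses are not given: they have to be found in the camera images.
- air_unit: Air unit: the largest unit, an aluminium box 130 (x) x 110 (y) x 70 mm tall on rubber feet, 1.3 to 2.4 kg, standing loose on the bench. On its top are a black round mushroom key, a flat white-faced gauge 40 mm across and a small black knob 24 mm across, 14 mm tall; the gauge and knob play no part. Origin: centre of its underside; z up; the key lies towards its -x side, the gauge and knob towards +x. Turned up to 0.6 rad either way from the world axes.
- air_key (a joint): Travel of the air unit's round key in m: 0 is up (off), 0.008 is fully down (on). It slides straight down against about 2.5 N of friction, has no return spring and stays where it is left. A sprung rubber cap on it gives up to 3 mm more (4 to 9 N) before the press turns hard.
- air_key_top (a point): Centre of the flat top of the air unit's round key, 40 mm in diameter; 86 mm above the bench when up, 78 mm when fully down. At (-30, 0) mm from the air unit's origin in its own x, y. Moves with the key.
- control_box: Control box: a grey box 120 (x) x 90 (y) x 45 mm tall on rubber feet, 0.9 to 1.6 kg, standing loose on the bench. On its top a black rocker plate, 70 mm long in x and 30 mm wide, and behind it (+x) a small panel with a display and two 8 mm tall knobs that play no part. Origin: centre of its underside; z up. Turned up to 0.6 rad either way from the world axes.
- rocker (a joint): Angle of the control box's rocker in rad: near 0 (0 to 0.04) its -x end is raised (off); 0.5 is fully tipped over with its -x end down (on). The hinge is level, along the box's y, at (-20, 0) mm in the box's x, y and 57 mm above the bench; at 0.25 the 6 mm thick plate is level. Friction of about 0.03 N m, no spring: it stays where it is left. A sprung rubber cap on it gives up to 3 mm more (4 to 9 N) before the press turns hard.
- rocker_raised_end (a point): Spot to press: on the upper surface of the rocker's raised half, 24 mm from the hinge towards the box's -x side (the plate's end is 35 mm from the hinge), centred across its width; about 66 mm above the bench when off, about 54 mm when fully tipped (a flat tip 20 mm wide pressing here then bears on the plate about 14 mm from the hinge, 56 to 57 mm above the bench). Moves with the rocker.
- bench_light: Bench light: a round grey base 120 mm across and 28 mm tall, 0.9 to 1.6 kg, standing loose on the bench, with a level aluminium lamp tube 22 mm thick and 130 mm long (along y) above its +x edge, the tube's axis 42 mm from the base's centre and its top 63 mm above the bench. Origin: centre of its underside; z up. Turned up to 0.6 rad either way from the world axes.
- light_key (a joint): Travel of the bench light's bar key in m: 0 is up (off), 0.008 is fully down (on). It slides straight down against about 2.5 N of friction, has no return spring and stays where it is left. A sprung rubber cap on it gives up to 3 mm more (4 to 9 N) before the press turns hard.
- light_key_top (a point): Centre of the flat top of the bench light's black bar key, 22 mm (x) x 56 mm (y); 42 mm above the bench when up, 34 mm when fully down. At (-25, 0) mm from the light's origin in its own x, y. Moves with the key.
- burr_stand: Bystander, loose: white round stepped burr stand, 76 mm across, 62 mm tall with its burrs, at the far side of the work. Origin: centre of its underside.
- ring_clamp: Bystander, loose: wooden ring clamp lying flat, 90 x 28 x 24 mm, on the robot's side of the work, left of the middle. Origin: centre of its underside.
- loupe: Bystander, loose: aluminium eye loupe standing on its wide end, 38 mm across, 30 mm tall, on the robot's side of the work, right of the middle. Origin: centre of its underside.
- jar: Bystander, loose: small glass jar with a steel lid, 48 mm across, 55 mm tall, at the far left of the work. Origin: centre of its underside.
There are look-alikes about, which are no part of the job. Leave any pink look-alike of the bench_light alone. Leave any blue look-alike of the control_box alone.

How it is judged:
By the outcome, as a careful person would: the job done as asked, in the order asked, and still so for the second after the job is handed in, with the robot touching nothing.
It also fails if it takes over 48 s, if anything falls off the work surface, if the arm or the gripper's body presses on something with over 40 N, if the wrist force passes 120 N, or if a joint passes its speed limit or range.

## Working session

There is one attempt and no reset: what is moved stays moved. The work goes in short steps, each a Python script; the robot and the scene stay as the last script left them, time stands still between calls to the robot, and variables do not carry over. Pictures are saved under pics/ and viewed, at most 10 in all, crops included, and the job is handed in when it is done.

```bash
mkdir -p pics; python3 - <<'E'
from bench import bot, sense, optics
import cv2, pickle, numpy as np
s=sense(); print(s["clock"],s["eef_pos"],s["tcp_rot"],s["opening"],s["ft_force"])
F={}
for n in("top","side"):
    f=optics.grab_frame(n);F[n]=f
    cv2.imwrite(f"pics/{n}0.png",cv2.resize(f["image"][:,:,::-1],(800,600),interpolation=cv2.INTER_CUBIC))
    R=cv2.Rodrigues(np.array(f["rvec"]))[0]; print(n,-R.T@np.ravel(f["tvec"]),f["intrinsics"])
pickle.dump(F,open("f0.pkl","wb"))
E
```

```text
0.0 [0.25182747 0.57187361 0.40393531] [ 2.05922792e-01  9.78567963e-01 -7.30765523e-04 -1.05875350e-04] 0.08729108708779204 [ 0.64108887 -0.42767523 -0.0232828 ]
top [ 0.33737812 -0.01315872  1.3468013 ] [[433.28586648   0.         253.26900486]
 [  0.         433.28586648 184.1011796 ]
 [  0.           0.           1.        ]]
side [ 0.42308353 -0.76118597  0.71115175] [[418.09599745   0.         250.71785981]
 [  0.         418.09599745 187.0677265 ]
 [  0.           0.           1.        ]]
```

View pics/top0.png

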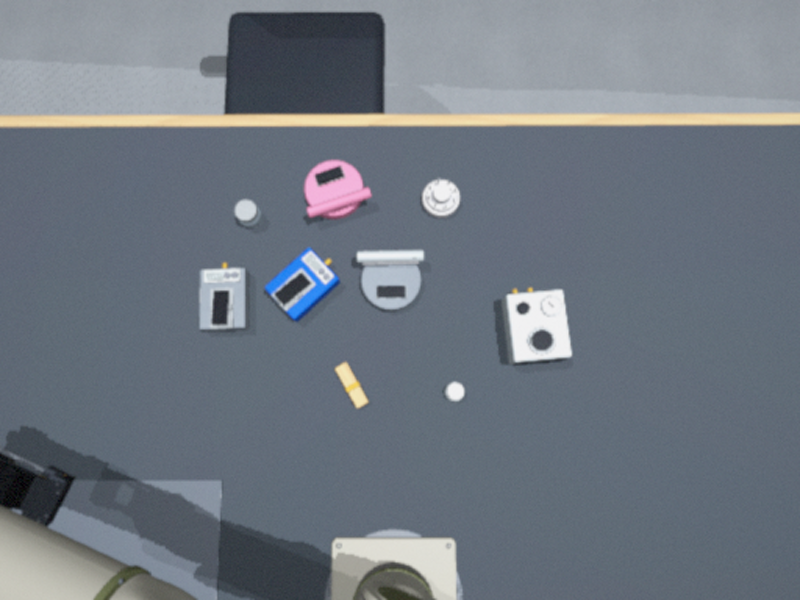

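View pics/side0.png

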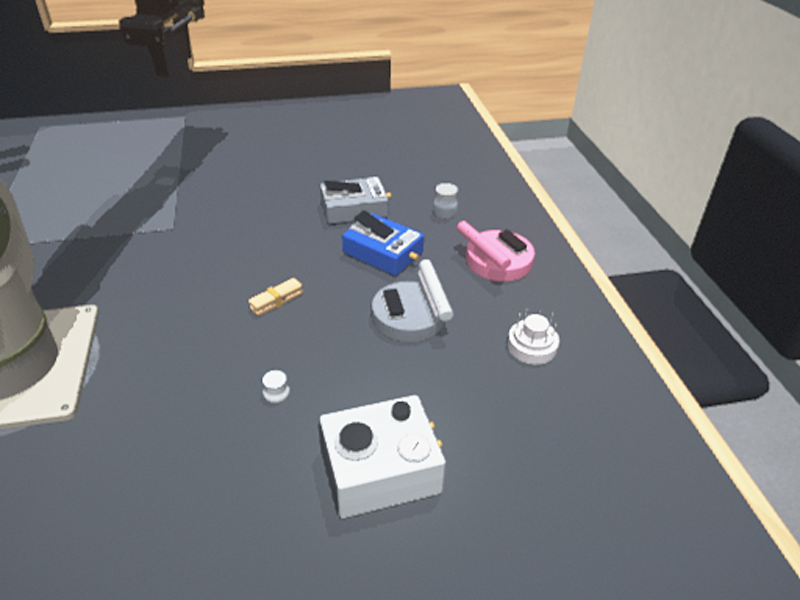

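Candidates (800×600 top-view pixels):
- **Air key:** the big black disc at (541,340). The knob at (522,308) and gauge at (550,306) are not it.
- **Rocker:** the grey box at (221,307). The blue look-alike at (294,290) is rejected.
- **Light key:** the grey round base at (391,292). The pink look-alike at (330,175) is rejected.

Next I measure these and check them in one close crop.

```bash
cat > h.py <<'E'
import numpy as np, cv2, pickle
def plane(f,uv,z):
    R=cv2.Rodrigues(np.array(f["rvec"]))[0]; c=-R.T@np.ravel(f["tvec"])
    d=R.T@np.linalg.inv(f["intrinsics"])@np.array([uv[0],uv[1],1.])
    return c+d*(z-c[2])/d[2]
def blob(im,c,r,thr=35):
    "dark blob nearest to pixel c within r: centre and minAreaRect corners"
    x0,y0=int(c[0]-r),int(c[1]-r); g=im[y0:y0+2*r,x0:x0+2*r].max(2)
    g=cv2.resize(g,None,fx=4,fy=4,interpolation=cv2.INTER_CUBIC)
    cs=cv2.findContours((g<thr).astype(np.uint8),cv2.RETR_EXTERNAL,cv2.CHAIN_APPROX_NONE)[0]
    k=max([k for k in cs if cv2.contourArea(k)>80],key=lambda k:cv2.pointPolygonTest(k,(4.*r,4.*r),True))
    tr=lambda p:(np.asarray(p,float)+.5)/4-.5+[x0,y0]
    m=cv2.moments(k); rc=cv2.minAreaRect(k)
    return tr([m["m10"]/m["m00"],m["m01"]/m["m00"]]),tr(cv2.boxPoints(rc)),cv2.contourArea(k)/16
E
python3 - <<'E'
from h import *
F=pickle.load(open("f0.pkl","rb"));f=F["top"];s=F["side"]
S=.64
for n,c,cs,z in(("air",(541,340),(356,437),.086),("rock",(221,307),(343,187),.06),("light",(391,292),(394,302),.042)):
    for ff,cc,r in((f,c,16),(s,cs,18)):
        uv,b,a=blob(ff["image"],np.array(cc)*S,r)
        P=np.array([plane(ff,p,z)[:2] for p in b])
        print(n,uv.round(1),a.round(),plane(ff,uv,z).round(4)); print((P*1000).round().tolist())
# orientation of boxes from bright contours
im=f["image"]
for n,c,z,r in(("air",(539,326),.07,34),("box",(223,298),.045,27),("light",(391,280),.028,32)):
    c=np.array(c)*S;x0,y0=(c-r).astype(int);g=im[y0:y0+2*r,x0:x0+2*r].max(2)
    k=max(cv2.findContours((g>105).astype(np.uint8),0,1)[0],key=cv2.contourArea)
    P=np.array([plane(f,p+[x0,y0],z)[:2] for p in cv2.boxPoints(cv2.minAreaRect(k))]); print(n,(P*1000).round().tolist(),P.mean(0).round(4),[np.degrees(np.arctan2(*(P[(i+1)%4]-P[i])[::-1])).round(1) for i in(0,1)])
a=cv2.resize(im[180:240,120:280],(800,300),interpolation=cv2.INTER_CUBIC);b=cv2.resize(im[175:240,305:385],(369,300));
o=np.zeros((600,800,3),np.uint8);o[:300]=a[:,:];o[300:,:369]=b;cv2.imwrite("pics/crop1.png",o[:,:,::-1])
E
```

```text
Traceback (most recent call last):
  File "h.py", line 11, in blob
    k=max([k for k in cs if cv2.contourArea(k)>80],key=lambda k:cv2.pointPolygonTest(k,(4.*r,4.*r),True))
ValueError: max() iterable argument is empty
```

```bash
cat > m.py <<'E'
from h import *
F=pickle.load(open("f0.pkl","rb"));f=F["top"];s=F["side"]
S=.64
for n,c,cs,z in(("air",(541,340),(356,437),.086),("rock",(221,307),(343,187),.06),("light",(391,292),(394,302),.042)):
    for ff,cc,r in((f,c,12),(s,cs,16)):
        cc=np.array(cc)*S; i=cc.astype(int)
        print(n,"centre val",ff["image"][i[1],i[0]])
        try: uv,b,a=blob(ff["image"],cc,r,75)
        except Exception as e: print(e);continue
        P=np.array([plane(ff,p,z)[:2] for p in b])
        print(uv.round(1),a.round(),plane(ff,uv,z).round(4),(P*1000).round().tolist())
# orientation of boxes from bright contours
im=f["image"]
for n,c,z,r in(("air",(539,326),.07,34),("box",(223,298),.045,27),("light",(391,280),.028,32)):
    c=np.array(c)*S;x0,y0=(c-r).astype(int);g=im[y0:y0+2*r,x0:x0+2*r].max(2)
    k=max(cv2.findContours((g>105).astype(np.uint8),0,1)[0],key=cv2.contourArea)
    P=np.array([plane(f,p+[x0,y0],z)[:2] for p in cv2.boxPoints(cv2.minAreaRect(k))]); print(n,(P*1000).round().tolist(),P.mean(0).round(4),[np.degrees(np.arctan2(*(P[(i+1)%4]-P[i])[::-1])).round(1) for i in(0,1)])
a=cv2.resize(im[160:220,120:280],(800,300),interpolation=cv2.INTER_CUBIC);b=cv2.resize(im[175:240,305:385],(369,300));
o=np.zeros((600,800,3),np.uint8);o[:300]=a[:,:];o[300:,:369]=b;cv2.imwrite("pics/crop1.png",o[:,:,::-1])
E
python3 m.py
```

```text
air centre val [75 79 88]
max() iterable argument is empty
air centre val [79 83 86]
max() iterable argument is empty
rock centre val [44 47 56]Traceback (most recent call last):
  File "m.py", line 11, in <module>
    print(uv.round(1),a.round(),plane(ff,uv,z).round(4),(P*1000).round().tolist())
                      ^^^^^^^
AttributeError: 'float' object has no attribute 'round'
```

```bash
sed -i 's/r,75)/r,130 if n=="air" else 85)/; s/a.round()/int(a)/' m.py; python3 m.py
```

```text
air centre val [75 79 88]
[346.4 217.3] 118 [ 0.4801 -0.2784  0.086 ] [[498.0, -261.0], [498.0, -298.0], [463.0, -296.0], [463.0, -259.0]]
air centre val [79 83 86]
[227.4 279.3] 298 [ 0.4795 -0.2809  0.086 ] [[458.0, -298.0], [464.0, -256.0], [502.0, -263.0], [495.0, -304.0]]
rock centre val [44 47 56]
[140.6 196.4] 161 [0.5467 0.3329 0.06  ] [[517.0, 346.0], [579.0, 346.0], [577.0, 320.0], [515.0, 320.0]]
rock centre val [61 60 66]
[218.7 119. ] 109 [0.5461 0.3325 0.06  ] [[510.0, 327.0], [515.0, 362.0], [584.0, 337.0], [577.0, 303.0]]
light centre val [66 68 76]
[249.9 186.2] 80 [0.581  0.0039 0.042 ] [[590.0, 29.0], [590.0, -21.0], [573.0, -21.0], [573.0, 28.0]]
light centre val [64 66 72]
[251.6 193.4] 132 [ 0.5809 -0.0012  0.042 ] [[570.0, 29.0], [593.0, 35.0], [592.0, -30.0], [570.0, -35.0]]
air [[613.0, -177.0], [613.0, -379.0], [412.0, -368.0], [412.0, -172.0]] [ 0.5125 -0.2743] [np.float64(-90.1), np.float64(176.9)]
box [[654.0, 421.0], [654.0, 257.0], [489.0, 251.0], [489.0, 411.0]] [0.5714 0.3352] [np.float64(-90.1), np.float64(-177.9)]
light [[709.0, 105.0], [709.0, -94.0], [509.0, -91.0], [509.0, 102.0]] [0.6092 0.0054] [np.float64(-90.1), np.float64(179.3)]
```

View pics/crop1.png

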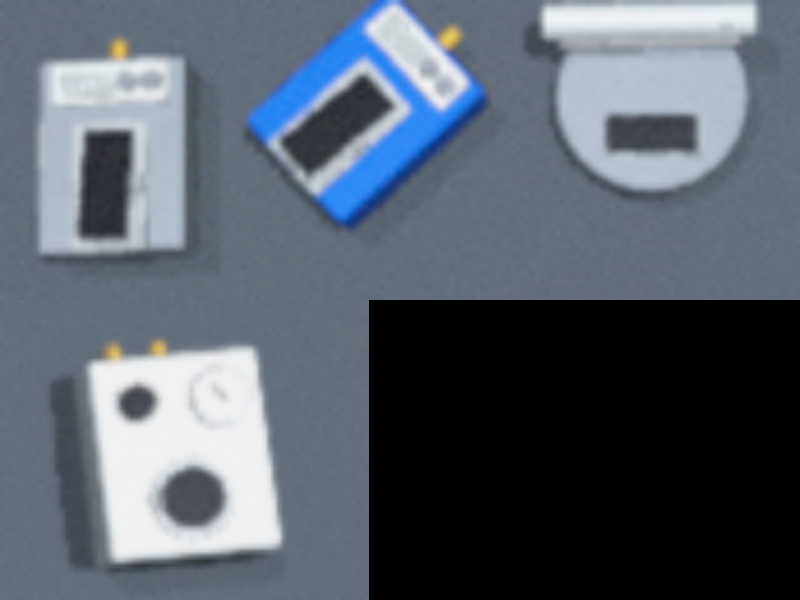

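The crop shows the grey box's rocker (105,185), the grey light's key (652,132) and the air key (193,497). All three are the right units, squared to the world axes within a few degrees. I'll press the air key now.

```bash
cat >> h.py <<'E'
from bench import bot, gripper_to, solver, sense, optics
Q=[0.,1.,0.,0.]
def st(t): s=sense(); print(t,round(s["clock"],2),"tip",(np.array(s["eef_pos"])-[0,0,.182]).round(4),"F",np.round(s["ft_force"],1))
def press(x,y,ztop,zend,f=9.):
    bot.servo_line([x,y,ztop+.012+.182],velocity=.12); bot.hold(.2); st("above")
    r=bot.servo_line([x,y,zend+.182],velocity=.02,f_stop=f); st(f"pressed stop={r}")
    bot.hold(.2); st("held")
    bot.servo_line([x,y,ztop+.06+.182],velocity=.12)
E
python3 - <<'E'
from h import *
gripper_to(0.0,5); st("closed")
print(solver.ik([.48,-.2795,.36],Q))
bot.move_ptp([.48,-.2795,.36],Q); st("over")
press(.48,-.2795,.086,.076)
st("up")
f=optics.grab_frame("side");pickle.dump(f,open("f1.pkl","wb"));cv2.imwrite("pics/s1.png",cv2.resize(f["image"][160:360,180:400,::-1],(660,600)))
E
```

```text
closed 1.62 tip [0.2519 0.572  0.2228] F [0.1 0.5 0.5]
[-0.5147189   0.40072847  1.20057012  1.75381975 -0.39199188  1.25941732
  2.35393552]
over 4.72 tip [ 0.4804 -0.2789  0.1779] F [ 0.7 -0.1 -0.3]
above 5.73 tip [ 0.4802 -0.2796  0.0986] F [-1.   0.2  0.1]
pressed stop=False 6.98 tip [ 0.48   -0.2796  0.0763] F [-2.7  2.7  7.4]
held 7.18 tip [ 0.48   -0.2796  0.0763] F [-2.9  2.6  7.3]
up 7.92 tip [ 0.4799 -0.2792  0.1453] F [0.4 0.2 0.3]
```

View pics/s1.png

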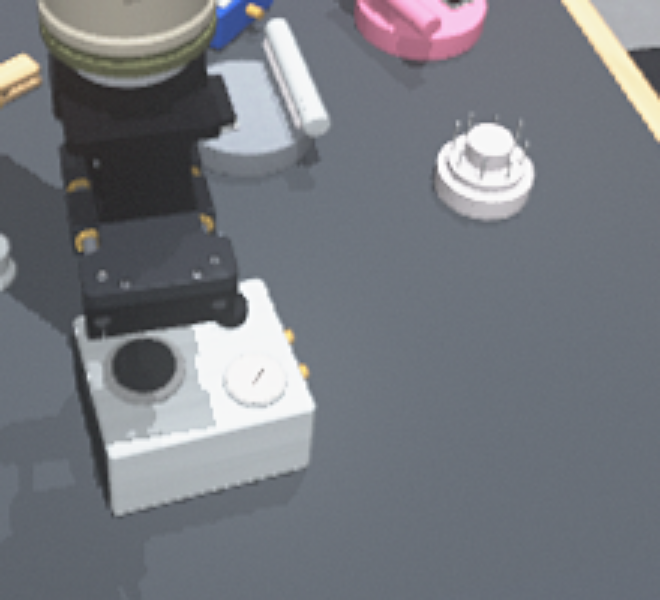

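The air key went to its stop: force 7.4 N is in the cap range, and the key moved down 2.4 px in the side view, about 8 mm. Next is the rocker.

```bash
python3 - <<'E'
from h import *
bot.servo_line([.48,-.2795,.36],velocity=.15)
bot.move_ptp([.523,.333,.36],Q); st("over")
press(.523,.333,.066,.0542)
bot.servo_line([.523,.333,.33],velocity=.15); st("up")
f=optics.grab_frame("side");pickle.dump(f,open("f2.pkl","wb"));im=f["image"]
g=cv2.resize(im[95:160,190:290,::-1],(800,520),interpolation=cv2.INTER_CUBIC);cv2.imwrite("pics/s2.png",g)
E
```

```text
over 10.53 tip [0.5236 0.3316 0.1782] F [ 0.2 -0.1 -0.5]
above 11.72 tip [0.5232 0.3331 0.0786] F [-0.9  0.   0. ]
pressed stop=True 12.73 tip [0.5229 0.333  0.0563] F [-2.6  0.   8.4]
held 12.93 tip [0.5229 0.333  0.0563] F [-2.8 -1.2  6.9]
up 13.97 tip [0.5231 0.333  0.148 ] F [-0.  -1.4 -0.3]
```

View pics/s2.png

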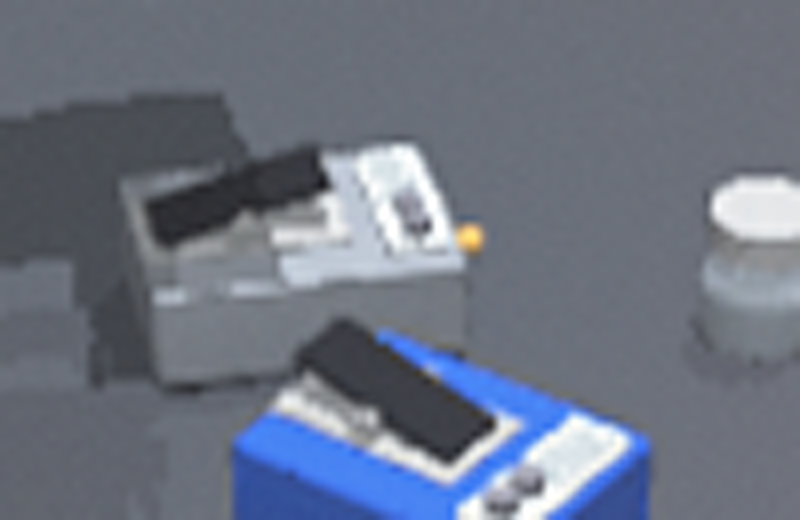

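The grey rocker is now tipped with its near end, at (170,225), down. The stop came 1–2 mm earlier than I expected, so I'll press it again slightly farther out to make sure, then do the light key.

```bash
python3 - <<'E'
from h import *
press(.519,.333,.066,.0515,f=10.5)
f=optics.grab_frame("wrist");pickle.dump((sense(),f),open("w2.pkl","wb"))
bot.servo_line([.519,.333,.36],velocity=.15)
bot.move_ptp([.581,.002,.36],Q); st("over")
press(.581,.002,.042,.0322)
bot.servo_line([.581,.002,.36],velocity=.15); st("up")
bot.move_ptp([.40,.20,.45],Q); st("away")
f1=optics.grab_frame("side");f2=optics.grab_frame("top")
A=cv2.resize(f1["image"][100:350,190:390],(480,600));B=cv2.resize(f2["image"][150:245,110:380],(800,281))
pickle.dump((f1,f2),open("f3.pkl","wb"))
cv2.imwrite("pics/s3.png",A[:,:,::-1]);cv2.imwrite("pics/t3.png",B[:,:,::-1])
E
```

```text
above 14.95 tip [0.5193 0.3331 0.0787] F [ 0.4  0.2 -0.4]
pressed stop=True 16.02 tip [0.5192 0.333  0.0553] F [-2.5 -1.9  8.6]
held 16.22 tip [0.5192 0.333  0.0553] F [-2.2 -1.   8.7]
over 18.79 tip [0.5812 0.0038 0.1777] F [-0.4  0.1  0.6]
above 20.18 tip [0.5812 0.002  0.0545] F [ 0.9 -0.  -0. ]
pressed stop=False 21.42 tip [0.581  0.002  0.0325] F [-2.6 -0.3  7.2]
held 21.62 tip [0.581  0.0019 0.0325] F [-3.1  0.3  7.7]
up 23.01 tip [0.5808 0.0022 0.1771] F [-0.4 -0.8  0.6]
away 24.23 tip [0.4002 0.1997 0.2678] F [0.4 0.3 0.5]
```

View pics/s3.png

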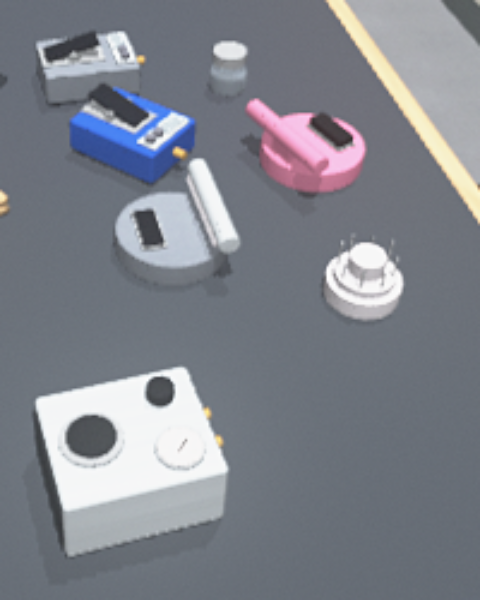

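All three keys are down and nothing else has moved: air key at (90,437), rocker near end at (55,50), light key at (148,228). The two rocker presses bear 1.0 mm apart in height over 3.8 mm, a slope of about 0.25 rad, which matches fully tipped. The light key took 7.5 N at 32.5 mm, which is into its cap past the 34 mm stop.

```bash
python3 -c "
from bench import bot; print(bot.close_job())"
```

```text
the job is handed in; nothing more can be done
None
```

I pressed the air key, the rocker and the bench light key in that order; forces and images indicate each is fully on, no bystander was touched, and I handed the job in at about 24 s.

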